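Seat a reef-tank ball valve, then set it to the blue pointer

TASK

On the valve with the red handle, first shut it completely: push the handle clockwise (seen from above) onto its closed stop and lean on it there for a moment with a firm finger push of about 12 N, feeling it seat, never forcing it beyond 40 N. Then open it again until the handle lies exactly in line above the blue pointer and leave it there. Leave the yellow-handled valve as it is set and do not shift the rocks and other things on the table.

Things in the scene. Friction and masses are not known exactly. Their poses are not given: they have to be found in the camera images.
- red_handle (a joint): Angle of the red lever handle of the valve to be set, rad: 0 = shut, on its closed stop; grows as the handle opens, counter-clockwise seen from above, to 1.57 = fully open, in line with the pipe. Stiff: it takes about 3 N at 95 mm from the axis to turn it, and it stays where it is left.
- red_tip (a point): Outer end of the red handle, mid-width and mid-height; x axis outwards along the handle, z up. The handle is a flat bar 22 mm wide, 20 mm tall (z 118 to 138 mm above the table), reaching 120 mm from its vertical axis; round hub, 38 mm diameter. Free air for 20 mm below the bar, then the blue pointer; lower still the pipe and valve body (tops at 72 to 90 mm).
- red_rig: The valve that carries the red handle: grey ball valve in a white PVC pipe (33 mm diameter, 250 mm long, along the body's y axis) on a wooden base 110 x 220 x 18 mm, fixed to the table. Origin on the table right below the handle's turning axis. Shut, the handle points along the body's -x axis; fully open, along its -y axis.
- pointer: Blue pointer strip clamped on the red valve's stem below the handle, fixed: 18 mm wide, 4 mm thick, top at z = 98 mm, reaching 142 mm from the turning axis (22 mm farther than the handle). Origin on the table right below the turning axis; its x axis points outwards along the strip. It stands somewhere between 23 and 55 degrees open.
- yellow_handle (a joint): Angle of the yellow handle of the other, otherwise equal valve (no blue pointer), rad, same meaning; to be left as it is.
- yellow_rig: The valve with the yellow handle, same sizes as the red one; origin on the table below its handle's axis. Fixed.
- yellow_tip (a point): Outer end of the yellow handle, 120 mm from its axis, z = 128 mm.
- rock_a: Dry reef rock, tan, about 100 x 75 mm, 95 mm tall, loose; origin at the centre of its underside. Bystander.
- rock_b: Reef rock, about 95 x 70 mm, 95 mm tall, loose. Bystander.
- rock_c: Reef rock, about 90 x 65 mm, 90 mm tall, loose. Bystander.
- tape_roll: Blue roll of masking tape lying flat, 90 mm diameter, 36 mm tall, behind the yellow valve. Bystander.
- coupling: White PVC pipe coupling standing on end, 48 mm diameter, 55 mm tall, behind the red valve. Bystander.
- screwdriver: Screwdriver with orange handle lying between the valves. Bystander.
- wrench: Steel wrench lying on the table to the right. Bystander.
- pot: Black pot, 70 mm diameter, 85 mm tall, to the left. Bystander.

How it is judged:
On the way:
1. the red handle is on its closed stop (within 0.04 rad) and pressed there by the fingers with at least 6 N for 0.2 s (value of joint red_handle below 0.04 rad and contact force between the fingers and red_handle above 6 N), for 0.2 s.
At the end, for the whole second after the job is handed in: The red handle rests within 0.06 rad (3.4 degrees) of the direction of the blue pointer, at rest, and the yellow handle's tip is within 8 mm of where it began (angle between the x axis of red_tip and the x axis of pointer, either way round below 0.06 rad and velocity of joint red_handle between -0.02 and 0.02 rad/s and distance of yellow_tip from where it was at the start of the episode below 0.008 m); the robot touches nothing.
It fails at once if the red handle is pushed with more than 40 N (contact force between any of the fingers, the arm and red_handle above 40 N).
It fails at once if the yellow handle's tip is moved by more than 8 mm (distance of yellow_tip from where it was at the start of the episode above 0.008 m).
It fails at once if a rock or another loose thing is shifted by more than 30 mm (distance of any of rock_a, rock_b, rock_c, tape_roll, coupling, screwdriver, wrench, pot from where it was at the start of the episode above 0.03 m).
It also fails if it takes over 61 s, if anything falls off the work surface, if the arm or the gripper's body presses on something with over 40 N, if the wrist force passes 120 N, or if a joint passes its speed limit or range.

ROBOT

A 6-joint arm with a two-finger parallel gripper is mounted at the origin on the work surface. World frame = base frame: x ahead of the robot, y to its left, z up, the work surface at z = 0. Lengths are in m, angles in rad, forces in N, time in s.
With the tool pointing down it reaches from about 0.3 to 0.75 m from the base axis. Payload 8.5 kg.
Tool frame: the origin (TCP) lies between the finger pads; the fingertips stand ahead of it and the grasp point (between the pads) lies 2 mm behind it (env.tips_ahead is the z of the fingertips in the tool frame, in m); z points along the fingers, y is the line along which they close (so a half turn about z gives the same grasp; the last joint's range is limited). The gripper opens to 85 mm and grips with 20 to 120 N. Pads are 22 mm wide; open, the fingers measure 114 mm over their backs; the gripper's body (76 mm by 85 mm) begins 54 mm behind the grasp point. The pads swing forward as they close: fully open they stand 13 mm farther back than shut.
Start: joints at [0.933, 0.381, 1.297, -0, 1.464, -0.215], TCP at [0.226, 0.502, 0.248] pointing down, gripper open.
Joint ranges: [-3.11, 3.11], [-0.89, 2.33], [0.22, 2.48], [-1.42, 4.56], [0.17, 2.85], [-2.88, 2.88]. Speed limits (rad/s): [2.39, 2.39, 3.14, 3.14, 3.14, 3.14].

INTERFACE

Orientations are given as a unit quaternion [w, x, y, z].
In Python, from station import env gives the robot as it stands.
- The arm moves only by the tool drive_tool, never from a script. Its argument "commands" is a list of rows, each a list of 5 numbers: the shift along the world's x, y, z in units of 15 cm (1.0 is 15 cm), then the turn about the world's z in units of 120 degrees (1.0 is 120 degrees), then the opening, from 0 (shut) to 1 (fully open). A call has 1 to 20 rows; each row is the pose to reach, as a shift and turn from the pose commanded when the call began; what a row does not reach only later rows make up. A row lasts 1/12 s, in which the tool goes at most 41.7 mm and 7.16 degrees, less where a joint would pass 70% of its speed; a pose out of reach is approached as far as the arm can. A call with a number of a shift or a turn outside -1 to 1 is refused whole. A call with a gripper value outside its range is refused whole. The fingers move at their own pace and stop on an object; the grip force is fixed at half the most. Time passes only in rows, so rows that repeat a pose let the fingers close. It gives the time, the measured TCP pose, the force, the opening and the grip force at its end, in the units of the state.
- env.observe(): the state, without advancing time (a new reading comes with each control period).
- env.snapshot(name): name is "scene" or "top"; returns (picture, depth): 384x512x3 uint8, red, green, blue; 384x512 float32, m along the optical axis (not along the pixel's ray), 0 where there is no reading.
- env.camera_params(name): a dict with "camera_matrix" (3x3 intrinsics, pixels), "T" (4x4, takes a point from camera to world coordinates). Camera axes: x right, y up, looking along -z (the intrinsics and any distortion apply to the point x, -y, -z); pixel columns grow to the right and rows downward; lengths in m; the calibration is good to about 2 mm. A picture is of the moment at which its call begins. camera_params takes no time and is no camera call.
- env.hand_in(): hands the job in; it is judged then, once.
The state is a dict: "time": time; "joints": joint angles; "qd": joint speeds; "effort": joint torques, N m; "tool_pos": TCP position; "ee_rot": TCP orientation; "contact_force": force on the tool from outside, world axes, zero at the start; "wrist_torque": the same for the moment, N m; "width": opening from 0.0 (shut) to 1.0 (fully open); "grip_force": force on a finger pad.
Only numpy, scipy, OpenCV 4.12 (cv2) and the standard library are available. Lean on these libraries where they do the work, as an engineer would, in place of code of your own. Each camera call takes 0.05 s, during which the arm holds its last target. There are 200 camera calls.

## Working session

There is one attempt and no reset: what is moved stays moved. The work goes in short steps, Python scripts to look and compute and a tool call to move; the robot and the scene stay as the last step left them, time stands still between calls to the robot, and variables do not carry over. Pictures are saved under pics/ and viewed, at most 10 in all, crops included, and the job is handed in when it is done.

Besides the shell and the picture viewer there is one more tool, called after "Emit:" in YAML: its name, and indented under it one key for each argument. drive_tool: Moves the arm, as the interface text tells. Its arguments: {"type":"object","properties":{"commands":{"type":"array","items":{"type":"array","items":{"type":"number","minimum":-1,"maximum":1}}}},"required":["commands"]}

```bash
mkdir -p pics; ls
python3 - <<'E'
from station import env
import cv2,numpy as np
for n in("scene","top"):
    p,d=env.snapshot(n); cv2.imwrite(f"pics/{n}0.png",p[:,:,::-1]); np.savez(f"{n}0.npz",p=p,d=d)
    c=env.camera_params(n); print(n,c["camera_matrix"],c["T"].round(4))
s=env.observe(); print({k:np.round(v,3) for k,v in s.items()}, env.tips_ahead)
E
```

```text
pics
scene [[352.44524117   0.         258.47668524]
 [  0.         352.44524117 188.55764432]
 [  0.           0.           1.        ]] [[ 0.6759 -0.4807  0.5586  1.1904]
 [ 0.737   0.4422 -0.5112 -0.5316]
 [-0.0013  0.7572  0.6532  0.8074]
 [ 0.      0.      0.      1.    ]]
top [[422.03985354   0.         261.12158512]
 [  0.         422.03985354 199.05329204]
 [  0.           0.           1.        ]] [[ 0.0148  0.9858 -0.1672  0.3631]
 [-0.9998  0.0122 -0.0168  0.0042]
 [-0.0146  0.1674  0.9858  1.3208]
 [ 0.      0.      0.      1.    ]]
{'time': np.float64(0.1), 'joints': array([ 0.933,  0.381,  1.298, -0.   ,  1.464, -0.215]), 'qd': array([-0.001, -0.002, -0.004, -0.001,  0.002, -0.   ]), 'effort': array([ 3.0000e-03, -4.4922e+01, -2.3166e+01, -0.0000e+00,  4.0000e-03,
        0.0000e+00]), 'tool_pos': array([0.226, 0.501, 0.248]), 'ee_rot': array([-0.   ,  0.21 ,  0.978, -0.001]), 'contact_force': array([-0.073,  0.371,  0.208]), 'wrist_torque': array([-0.027, -0.018,  0.006]), 'grip_force': np.float64(0.0), 'width': np.float64(1.002)} 0.017
```

View pics/top0.png

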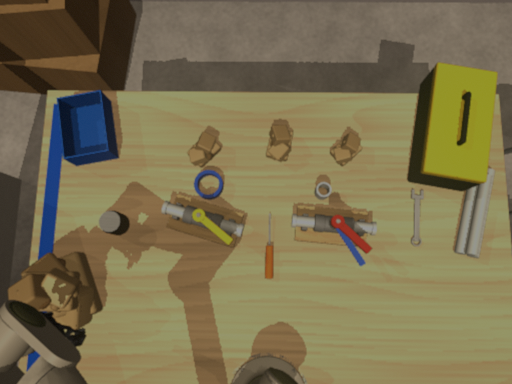

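View pics/scene0.png

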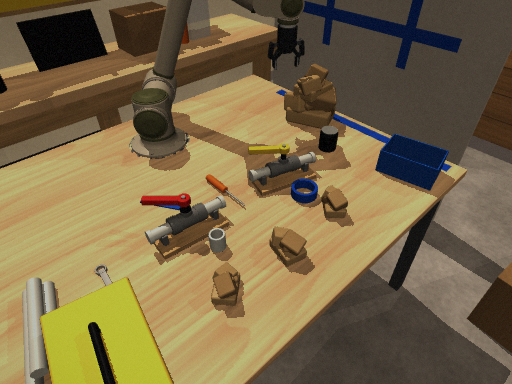

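The top picture shows the red hub at about (338,221), its tip at (368,248), the blue pointer tip at (362,264) and the pipe from (292,222) to (376,229). Shut points towards the robot (down in the picture). The scene picture confirms that the pointer lies under the handle.

```bash
cat > h.py <<'E'
import cv2,numpy as np
from station import env
def cloud(n,p,d):
    c=env.camera_params(n);K=c["camera_matrix"];T=c["T"]
    v,u=np.mgrid[:384,:512]
    P=np.stack([(u-K[0,2])/K[0,0]*d,-(v-K[1,2])/K[1,1]*d,-d],-1)
    return P@T[:3,:3].T+T[:3,3]
def line(P):
    m=np.median(P[:,:2],0);vx,vy,x,y=cv2.fitLine(P[:,:2].astype(np.float32),cv2.DIST_HUBER,0,.001,.001).ravel()
    if vx>0: vx,vy=-vx,-vy
    return np.array([x,y]),np.array([vx,vy]),np.degrees(np.arctan2(vy,vx))%360
def seg(n,p,d,box):
    X=cloud(n,p,d);h=cv2.cvtColor(p,cv2.COLOR_RGB2HSV);H,S,V=[h[...,i].astype(int) for i in range(3)]
    b=np.zeros(H.shape,bool);x0,y0,x1,y1=box;b[y0:y1,x0:x1]=1
    b&=d>0
    z=X[...,2]
    r=b&((H<6)|(H>174))&(S>170)&(V>70)&(z>.10)
    bl=b&(H>105)&(H<130)&(S>130)&(z>.08)&(z<.112)
    pipe=b&(z>.055)&(z<.085)&(S<70)
    return X,r,bl,pipe
E
python3 - <<'E'
from h import *
for n,box in(("top",(285,195,385,275)),("scene",(130,185,235,260))):
    f=np.load(n+"0.npz");X,r,bl,pi=seg(n,f["p"],f["d"],box)
    for k,m in(("red",r),("blue",bl),("pipe",pi)):
        P=X[m]; c,v,a=line(P)
        t=(P[:,:2]-c)@v
        print(n,k,m.sum(),"z",np.percentile(P[:,2],[5,50,95]).round(3),"ends",(c+v*t.min()).round(3),(c+v*t.max()).round(3),"len",np.ptp(t).round(3),"ang",a.round(1))
E
```

```text
top red 361 z [0.133 0.138 0.142] ends [ 0.515 -0.178] [ 0.424 -0.276] len 0.133 ang 227.1
top blue 171 z [0.094 0.098 0.102] ends [ 0.487 -0.199] [ 0.387 -0.267] len 0.121 ang 214.4
top pipe 814 z [0.062 0.071 0.082] ends [ 0.513 -0.067] [ 0.493 -0.316] len 0.25 ang 265.3
scene red 447 z [0.123 0.137 0.141] ends [ 0.523 -0.187] [ 0.427 -0.283] len 0.136 ang 224.9
scene blue 71 z [0.095 0.098 0.1  ] ends [ 0.506 -0.193] [ 0.389 -0.274] len 0.142 ang 214.8
scene pipe 1038 z [0.056 0.07  0.082] ends [ 0.525 -0.068] [ 0.504 -0.317] len 0.25 ang 265.2
```

Handle at about 226°, pointer about 214.5° and pipe 265.3°, so shut is about 175.3° and the pointer is about 39° open, inside its stated range. Lengths and heights match the given sizes. The axis is near (0.507,-0.190). I'll shut the fingers and travel high to the handle's counter-clockwise side.

Emit:
drive_tool:
  commands:
    - [0.28, -0.87, 0.2, -0.16, 0]
    - [0.28, -0.87, 0.2, -0.16, 0]
    - [0.28, -0.87, 0.2, -0.16, 0]
    - [0.28, -0.87, 0.2, -0.16, 0]
    - [0.28, -0.87, 0.2, -0.16, 0]

```text
time: 0.52
tool_pos: [0.2685, 0.3688, 0.2792]
ee_rot: [0.001, 0.372, 0.928, 0.0]
contact_force: [-0.6, -0.0, -0.0]
width: 0.302
grip_force: 0.0
```

Emit:
drive_tool:
  commands:
    - [0.28, -0.88, 0, 0, 0]
    - [0.28, -0.88, 0, 0, 0]
    - [0.28, -0.88, 0, 0, 0]
    - [0.28, -0.88, 0, 0, 0]

```text
time: 0.85
tool_pos: [0.3103, 0.2364, 0.278]
ee_rot: [0.0, 0.371, 0.929, -0.001]
contact_force: [0.7, 0.2, -0.0]
width: -0.003
grip_force: 0.0
```

Emit:
drive_tool:
  commands:
    - [0.28, -0.88, 0, 0, 0]
    - [0.28, -0.88, 0, 0, 0]
    - [0.28, -0.88, 0, 0, 0]
    - [0.28, -0.88, 0, 0, 0]

```text
time: 1.18
tool_pos: [0.3529, 0.1039, 0.278]
ee_rot: [0.0, 0.371, 0.929, -0.0]
contact_force: [-0.6, 0.6, -0.6]
width: 0.001
grip_force: 0.0
```

Emit:
drive_tool:
  commands:
    - [0.28, -0.88, 0, 0, 0]
    - [0.28, -0.88, 0, 0, 0]
    - [0.28, -0.88, 0, 0, 0]
    - [0.28, -0.88, 0, 0, 0]

```text
time: 1.52
tool_pos: [0.3952, -0.0286, 0.2779]
ee_rot: [-0.0, 0.371, 0.929, -0.0]
contact_force: [0.6, 0.6, -0.7]
width: -0.0
grip_force: 0.0
```

Emit:
drive_tool:
  commands:
    - [0.28, -0.88, 0, 0, 0]
    - [0.28, -0.88, 0, 0, 0]
    - [0.28, -0.88, 0, 0, 0]
    - [0.28, -0.88, 0, 0, 0]

```text
time: 1.85
tool_pos: [0.4372, -0.161, 0.2773]
ee_rot: [-0.0, 0.371, 0.929, -0.0]
contact_force: [-0.7, 0.2, -1.2]
width: 0.002
grip_force: 0.0
```

Emit:
drive_tool:
  commands:
    - [0.28, -0.88, 0, 0, 0]
    - [0.28, -0.88, 0, 0, 0]
    - [0.28, -0.88, 0, 0, 0]
    - [0.28, -0.88, 0, 0, 0]
    - [0.28, -0.88, 0, 0, 0]
    - [0.28, -0.88, 0, 0, 0]
    - [0.28, -0.88, 0, 0, 0]

```text
time: 2.43
tool_pos: [0.4778, -0.2875, 0.2781]
ee_rot: [-0.0, 0.369, 0.929, 0.0]
contact_force: [0.2, -0.4, 0.3]
width: 0.002
grip_force: 0.0
```

Emit:
drive_tool:
  commands:
    - [0, 0, -0.5, 0, 0]
    - [0, 0, -0.5, 0, 0]
    - [0, 0, -0.95, 0, 0]
    - [0, 0, -0.95, 0, 0]
    - [0, 0, -0.95, 0, 0]
    - [0, 0, -0.95, 0, 0]

```text
time: 2.93
tool_pos: [0.4778, -0.2877, 0.1363]
ee_rot: [-0.001, 0.369, 0.929, 0.0]
contact_force: [0.7, -0.1, 0.8]
width: -0.002
grip_force: 0.0
```

Run:
```python
from h import *
o=[]
for n,b in(("top",(280,170,400,290)),("scene",(120,130,260,250))):
    p,d=env.snapshot(n); x0,y0,x1,y1=b
    X,r,bl,pi=seg(n,p,d,b)
    for k,m in(("red",r),("blue",bl)):
        if m.sum()>20: print(n,k,m.sum(),line(X[m]))
    o.append(cv2.resize(p[y0:y1,x0:x1,::-1],(400,400)))
cv2.imwrite("pics/a1.png",np.hstack(o))
```

```text
top red 186 (array([ 0.48827305, -0.20634213], dtype=float32), array([-0.5766972, -0.816958 ], dtype=float32), np.float32(234.78143))
top blue 32 (array([ 0.46810925, -0.21076383], dtype=float32), array([-0.7763357 , -0.63031965], dtype=float32), np.float32(219.07372))
scene red 293 (array([ 0.49558792, -0.21175966], dtype=float32), array([-0.6870672, -0.7265939], dtype=float32), np.float32(226.60161))
scene blue 68 (array([ 0.4699585 , -0.21716228], dtype=float32), array([-0.7879248, -0.6157714], dtype=float32), np.float32(218.008))
```

View pics/a1.png

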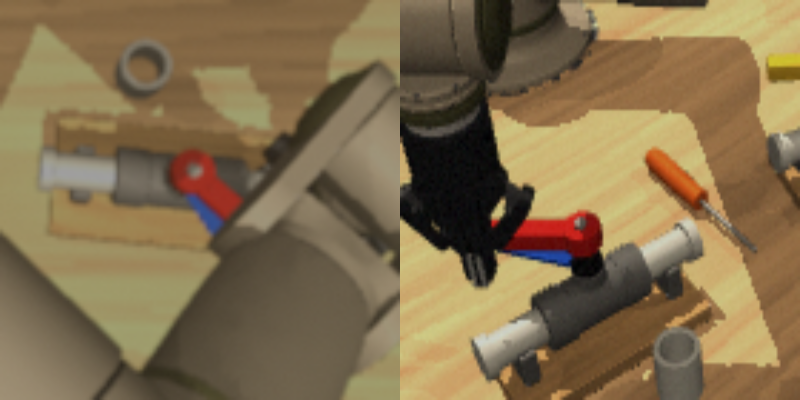

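The finger is in the free space on the handle's counter-clockwise side, at bar height. Next I'll work out the arc.

```bash
cat >> h.py <<'E'
A=np.array([.507,-.190])
def wp(phi,side,off=.022,R=.092):
    a=np.radians(phi);e=np.array([np.cos(a),np.sin(a)]);t=np.array([-e[1],e[0]])
    return A+R*e+side*off*t
def yaw():
    w,x,y,z=env.observe()["ee_rot"]; return 2*np.degrees(np.arctan2(y,x))-90+180
def rows(phis,side,off=.022):
    p0=env.observe()["tool_pos"][:2];y0=yaw();print(p0,y0)
    for f in phis: print(f,((wp(f,side,off)-p0)/.15).round(3),round((f-y0)/120,3))
E
python3 -c "
from h import *
rows([230,226,222,218,214,210,206,202,198,194,190,186,184,182,180,178,176],1)"
```

```text
[ 0.47857996 -0.28896395] 226.6255823214785
230 [-0.092  0.096] 0.028
226 [-0.131  0.117] -0.005
222 [-0.168  0.14 ] -0.039
218 [-0.204  0.167] -0.072
214 [-0.237  0.195] -0.105
210 [-0.268  0.226] -0.139
206 [-0.297  0.259] -0.172
202 [-0.324  0.294] -0.205
198 [-0.349  0.331] -0.239
194 [-0.37   0.369] -0.272
190 [-0.389  0.409] -0.305
186 [-0.405  0.45 ] -0.339
184 [-0.412  0.471] -0.355
182 [-0.418  0.492] -0.372
180 [-0.424  0.513] -0.389
178 [-0.429  0.535] -0.405
176 [-0.433  0.556] -0.422
```

Emit:
drive_tool:
  commands:
    - [-0.05, 0.05, 0, 0, 0]
    - [-0.09, 0.096, 0, 0, 0]
    - [-0.131, 0.117, 0, -0.005, 0]
    - [-0.168, 0.14, 0, -0.039, 0]
    - [-0.204, 0.167, 0, -0.072, 0]
    - [-0.237, 0.195, 0, -0.105, 0]
    - [-0.268, 0.226, 0, -0.139, 0]
    - [-0.268, 0.226, 0, -0.139, 0]

```text
time: 3.7
tool_pos: [0.4373, -0.2548, 0.1372]
ee_rot: [0.001, 0.502, 0.865, -0.0]
contact_force: [0.6, -0.0, 0.4]
width: 0.001
grip_force: 0.0
```

```bash
python3 -c "
from h import *
s=env.observe();print(s['contact_force'],s['time'])
rows([206,202,198,194,190,186,184,182,180,178,176],1)"
```

```text
[ 0.64440146 -0.00985596  0.36882853] 3.7
[ 0.43728091 -0.25484929] 209.7348785577846
206 [-0.022  0.032] -0.031
202 [-0.049  0.067] -0.064
198 [-0.073  0.103] -0.098
194 [-0.095  0.142] -0.131
190 [-0.114  0.181] -0.164
186 [-0.13   0.222] -0.198
184 [-0.137  0.243] -0.214
182 [-0.143  0.264] -0.231
180 [-0.149  0.286] -0.248
178 [-0.153  0.307] -0.264
176 [-0.157  0.329] -0.281
```

Emit:
drive_tool:
  commands:
    - [-0.022, 0.032, 0, -0.031, 0]
    - [-0.049, 0.067, 0, -0.064, 0]
    - [-0.073, 0.103, 0, -0.098, 0]
    - [-0.095, 0.142, 0, -0.131, 0]

```text
time: 4.03
tool_pos: [0.4234, -0.2346, 0.1369]
ee_rot: [0.002, 0.615, 0.788, -0.001]
contact_force: [0.4, -2.4, 2.5]
width: -0.003
grip_force: 1.7
```

Run:
```python
from h import *
s=env.observe();print(s['contact_force'],s['time'])
o=[]
for n,b in(("top",(280,170,400,290)),("scene",(120,130,260,250))):
    p,d=env.snapshot(n); x0,y0,x1,y1=b
    X,r,bl,pi=seg(n,p,d,b)
    for k,m in(("red",r),("blue",bl)):
        if m.sum()>20: print(n,k,m.sum(),line(X[m])[2])
    o.append(cv2.resize(p[y0:y1,x0:x1,::-1],(400,400)))
cv2.imwrite("pics/a2.png",np.hstack(o))
rows([190,186,184,182,180,178,176],1)
```

```text
[ 0.43920239 -2.42177276  2.48944199] 4.0333
top red 187 192.9576
scene red 300 195.3482
scene blue 182 212.36938
[ 0.4231577  -0.23361485] 194.2419862374764
190 [-0.02  0.04] -0.035
186 [-0.036  0.081] -0.069
184 [-0.043  0.102] -0.085
182 [-0.049  0.123] -0.102
180 [-0.054  0.144] -0.119
178 [-0.059  0.166] -0.135
176 [-0.063  0.187] -0.152
```

View pics/a2.png

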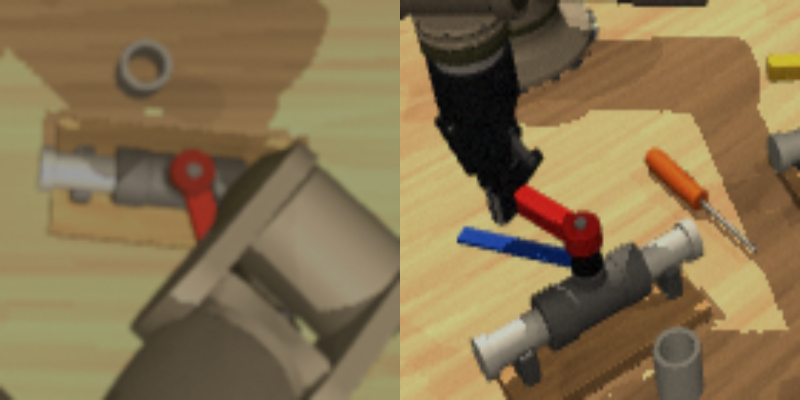

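The handle follows the finger, now at about 194°, past the blue pointer. I'll continue more slowly.

Emit:
drive_tool:
  commands:
    - [-0.02, 0.04, 0, -0.035, 0]
    - [-0.036, 0.081, 0, -0.069, 0]
    - [-0.043, 0.102, 0, -0.085, 0]
    - [-0.049, 0.123, 0, -0.102, 0]
    - [-0.052, 0.134, 0, -0.11, 0]
    - [-0.054, 0.144, 0, -0.119, 0]

```text
time: 4.63
tool_pos: [0.4155, -0.2127, 0.1363]
ee_rot: [0.001, 0.707, 0.707, -0.0]
contact_force: [-1.3, -3.5, 2.6]
width: 0.007
grip_force: 1.7
```

Emit:
drive_tool:
  commands:
    - [-0.003, 0.01, 0, -0.008, 0]
    - [-0.005, 0.022, 0, -0.016, 0]
    - [-0.005, 0.022, 0, -0.016, 0]

```text
time: 4.88
tool_pos: [0.4145, -0.2088, 0.1359]
ee_rot: [0.0, 0.72, 0.694, 0.0]
contact_force: [0.1, -2.7, 0.8]
width: 0.002
grip_force: 1.2
```

Emit:
drive_tool:
  commands:
    - [-0.002, 0.01, 0, -0.008, 0]
    - [-0.002, 0.01, 0, -0.008, 0]

```text
time: 5.05
tool_pos: [0.4141, -0.2072, 0.1358]
ee_rot: [0.0, 0.726, 0.688, 0.0]
contact_force: [0.3, -2.7, 0.5]
width: 0.003
grip_force: 1.3
```

Emit:
drive_tool:
  commands:
    - [-0.001, 0.01, 0, -0.006, 0]
    - [-0.001, 0.01, 0, -0.006, 0]

```text
time: 5.22
tool_pos: [0.4139, -0.2057, 0.1358]
ee_rot: [-0.0, 0.73, 0.684, -0.0]
contact_force: [0.1, -2.9, 1.5]
width: 0.003
grip_force: 1.5
```

Emit:
drive_tool:
  commands:
    - [0, 0.008, 0, 0, 0]
    - [0, 0.008, 0, 0, 0]

```text
time: 5.38
tool_pos: [0.414, -0.2055, 0.1359]
ee_rot: [0.001, 0.729, 0.684, -0.001]
contact_force: [-0.4, -7.8, 0.3]
width: -0.002
grip_force: 4.2
```

Emit:
drive_tool:
  commands:
    - [0, 0.008, 0, 0, 0]
    - [0, 0.008, 0, 0, 0]

```text
time: 5.55
tool_pos: [0.414, -0.2053, 0.136]
ee_rot: [0.002, 0.729, 0.684, -0.001]
contact_force: [-2.1, -13.6, -1.5]
width: 0.001
grip_force: 7.0
```

Seated: about 13.6 N with almost no travel. I'll hold it, then release and lift.

Emit:
drive_tool:
  commands:
    - [0, 0, 0, 0, 0]
    - [0, 0, 0, 0, 0]
    - [0, 0, 0, 0, 0]
    - [0, 0, 0, 0, 0]
    - [0, 0, 0, 0, 0]
    - [0, 0, 0, 0, 0]

```text
time: 6.05
tool_pos: [0.414, -0.2053, 0.136]
ee_rot: [0.001, 0.73, 0.684, -0.001]
contact_force: [-1.8, -14.4, -1.2]
width: -0.001
grip_force: 6.8
```

Emit:
drive_tool:
  commands:
    - [0, -0.05, 0, 0, 0]
    - [0, -0.12, 0, 0, 0]
    - [0, -0.12, 0.1, 0, 0]
    - [0, -0.12, 0.4, 0, 0]
    - [0, -0.12, 0.4, 0, 0]
    - [0, -0.12, 0.4, 0, 0]

```text
time: 6.55
tool_pos: [0.4144, -0.222, 0.1974]
ee_rot: [0.002, 0.73, 0.684, 0.0]
contact_force: [-1.1, -0.4, -0.3]
width: -0.0
grip_force: 0.0
```

Run:
```python
from h import *
for n,b in(("top",(280,170,400,290)),("scene",(120,130,260,250))):
    p,d=env.snapshot(n)
    X,r,bl,pi=seg(n,p,d,b)
    for k,m in(("red",r),("blue",bl)):
        if m.sum()>20: print(n,k,m.sum(),line(X[m])[2])
rows([176],-1,.045)
```

```text
top red 253 173.4962
scene red 321 174.45506
scene blue 183 211.65263
[ 0.41349383 -0.2211835 ] 176.29520157074998
176 [0.032 0.55 ] -0.002
```

Emit:
drive_tool:
  commands:
    - [0.03, 0.55, 0, 0, 0]
    - [0.03, 0.55, 0, 0, 0]
    - [0.03, 0.55, 0, 0, 0]
    - [0.03, 0.55, -0.4, 0, 0]
    - [0.03, 0.55, -0.4, 0, 0]
    - [0.03, 0.55, -0.4, 0, 0]

```text
time: 7.15
tool_pos: [0.4163, -0.1373, 0.1318]
ee_rot: [-0.005, 0.729, 0.684, -0.001]
contact_force: [-0.5, 0.3, -0.8]
width: 0.004
grip_force: 0.0
```

```bash
python3 -c "
from h import *
s=env.observe();print(s['contact_force'],s['tool_pos'])
rows([173,176,180,184,188,192,196,200,204,206,208,210,212,214],-1)"
```

```text
[-0.50600115  0.34101868 -0.83037332] [ 0.41626043 -0.13732034  0.13182089]
[ 0.41626043 -0.13732034] 176.3259939652506
173 [ 0.014 -0.131] -0.028
176 [ 0.003 -0.162] -0.003
180 [-0.008 -0.205] 0.031
184 [-0.017 -0.248] 0.064
188 [-0.023 -0.291] 0.097
192 [-0.025 -0.335] 0.131
196 [-0.025 -0.379] 0.164
200 [-0.022 -0.423] 0.197
204 [-0.015 -0.467] 0.231
206 [-0.011 -0.488] 0.247
208 [-0.005 -0.51 ] 0.264
210 [ 0.    -0.531] 0.281
212 [ 0.007 -0.552] 0.297
214 [ 0.014 -0.573] 0.314
```

Emit:
drive_tool:
  commands:
    - [0.014, -0.05, 0, 0, 0]
    - [0.014, -0.1, 0, -0.02, 0]
    - [0.003, -0.162, 0, -0.003, 0]
    - [-0.008, -0.205, 0, 0.031, 0]
    - [-0.017, -0.248, 0, 0.064, 0]
    - [-0.023, -0.291, 0, 0.097, 0]
    - [-0.025, -0.335, 0, 0.131, 0]
    - [-0.025, -0.379, 0, 0.164, 0]
    - [-0.022, -0.423, 0, 0.197, 0]
    - [-0.015, -0.467, 0, 0.231, 0]
    - [-0.011, -0.488, 0, 0.247, 0]
    - [-0.005, -0.51, 0, 0.264, 0]
    - [-0.005, -0.51, 0, 0.264, 0]

```text
time: 8.23
tool_pos: [0.4181, -0.2165, 0.1368]
ee_rot: [0.001, 0.515, 0.857, 0.0]
contact_force: [-0.6, 0.6, -0.5]
width: -0.003
grip_force: 0.1
```

Run:
```python
from h import *
o=[]
for n,b in(("top",(280,170,400,290)),("scene",(120,130,260,250))):
    p,d=env.snapshot(n); x0,y0,x1,y1=b
    X,r,bl,pi=seg(n,p,d,b)
    for k,m in(("red",r),("blue",bl)):
        if m.sum()>20: print(n,k,m.sum(),line(X[m])[2])
    o.append(cv2.resize(p[y0:y1,x0:x1,::-1],(400,400)))
cv2.imwrite("pics/a3.png",np.hstack(o))
rows([208,210,212,213,214],-1)
```

```text
top red 104 210.60367
scene red 419 207.75233
scene blue 186 212.16202
[ 0.41795521 -0.21625023] 207.8870934847727
208 [-0.017  0.017] 0.001
210 [-0.011 -0.005] 0.018
212 [-0.004 -0.026] 0.034
213 [-0.001 -0.036] 0.043
214 [ 0.003 -0.046] 0.051
```

View pics/a3.png

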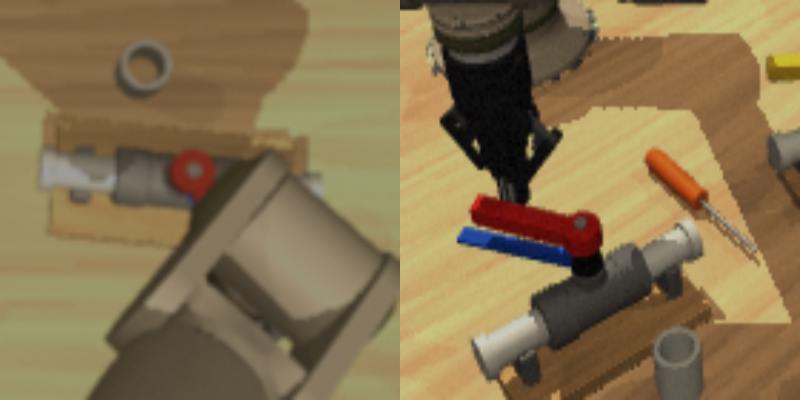

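The handle is at about 208–210°, just short of the pointer. I'll back off fully for an unobstructed measurement.

Emit:
drive_tool:
  commands:
    - [-0.05, 0.09, 0, 0, 0]
    - [-0.1, 0.18, 0, 0, 0]
    - [-0.1, 0.18, 0.4, 0, 0]
    - [-0.1, 0.18, 0.4, 0, 0]
    - [-0.1, 0.18, 0.4, 0, 0]

```text
time: 8.75
tool_pos: [0.4039, -0.1895, 0.1999]
ee_rot: [0.004, 0.516, 0.857, -0.001]
contact_force: [0.7, -0.4, 0.8]
width: -0.003
grip_force: 0.0
```

Emit:
drive_tool:
  commands:
    - [0, 1, 0.3, 0, 0]
    - [0, 1, 0.3, 0, 0]
    - [0, 1, 0.3, 0, 0]
    - [0, 1, 0.3, 0, 0]
    - [0, 1, 0.3, 0, 0]

```text
time: 9.17
tool_pos: [0.4025, -0.0347, 0.2424]
ee_rot: [0.001, 0.514, 0.858, 0.001]
contact_force: [0.6, -0.7, -0.2]
width: -0.002
grip_force: 0.0
```

Emit:
drive_tool:
  commands:
    - [0, 1, 0, 0, 0]
    - [0, 1, 0, 0, 0]
    - [0, 1, 0, 0, 0]
    - [0, 1, 0, 0, 0]
    - [0, 1, 0, 0, 0]
    - [0, 1, 0, 0, 0]

```text
time: 9.67
tool_pos: [0.4027, 0.112, 0.2405]
ee_rot: [-0.0, 0.514, 0.858, -0.0]
contact_force: [-0.2, -1.0, -0.2]
width: -0.002
grip_force: 0.0
```

```bash
cat > m.py <<'E'
from h import *
def run(pic=None):
    o=[]
    for n,b in(("top",(290,195,385,275)),("scene",(130,185,235,260))):
        acc={"red":[],"blue":[]}
        for i in range(4):
            p,d=env.snapshot(n);X,r,bl,pi=seg(n,p,d,b)
            r&=X[...,2]>.130
            for k,m in(("red",r),("blue",bl)):
                P=X[m];P=P[np.hypot(*(P[:,:2]-A).T)>.024] if k=="red" else P
                c,v,a=line(P);w=P[:,:2]-c;t=w@v;tip=c+v*t.max()
                off=np.cross(v,A-c)
                acc[k].append([a,*tip,off,t.size])
        for k in acc: print(n,k,np.mean(acc[k],0).round(3))
        x0,y0,x1,y1=b;o.append(cv2.resize(p[y0:y1,x0:x1,::-1],(400,320)))
    if pic: cv2.imwrite(pic,np.hstack(o))
E
python3 -W ignore -c "
import m;m.run('pics/b1.png')"
```

```text
top red [ 2.10391e+02  4.03000e-01 -2.50000e-01  1.00000e-03  2.51500e+02]
top blue [ 1.9785e+02  3.8700e-01 -2.6300e-01 -3.2000e-02  2.1000e+01]
scene red [ 2.11064e+02  4.04000e-01 -2.56000e-01 -3.00000e-03  2.22000e+02]
scene blue [ 2.12395e+02  3.85000e-01 -2.69000e-01 -1.00000e-03  1.86750e+02]
```

View pics/b1.png

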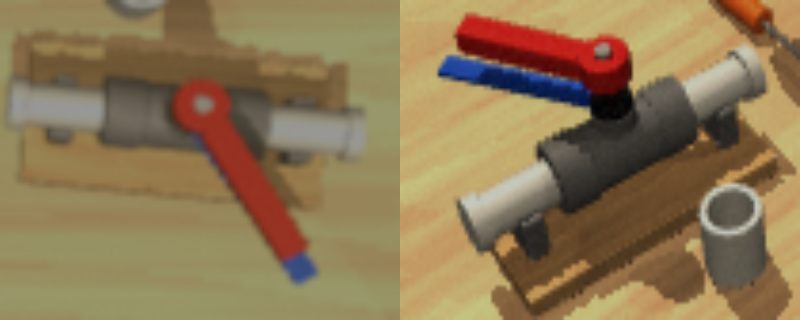

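Top view: the blue pointer's end sticks out from under the red tip, slightly to the counter-clockwise side. I'll refine both angles with a silhouette fit.

```bash
cat > fit.py <<'E'
from h import *
from scipy.optimize import minimize
S=4
def proj(n,P):
    c=env.camera_params(n);Q=(P-c["T"][:3,3])@c["T"][:3,:3];K=c["camera_matrix"]
    return np.c_[K[0,0]*Q[:,0]/-Q[:,2]+K[0,2],-K[1,1]*Q[:,1]/-Q[:,2]+K[1,2]]
def box(a,r0,r1,w,z0,z1,A):
    a=np.radians(a);e=np.array([np.cos(a),np.sin(a)]);t=np.array([-e[1],e[0]])
    return np.array([[*(A+r*e+s*w/2*t),z] for r in(r0,r1) for s in(-1,1) for z in(z0,z1)])
def mask(n,P,b):
    x0,y0,x1,y1=b;im=np.zeros(((y1-y0)*S,(x1-x0)*S),np.uint8)
    uv=(proj(n,P)-[x0-.5,y0-.5])*S
    cv2.fillConvexPoly(im,cv2.convexHull(np.round(uv*16).astype(np.int32)),1,shift=4)
    return im.astype(float)
def fit(n,b,th0,ph0):
    p,_=env.snapshot(n);x0,y0,x1,y1=b;h=cv2.cvtColor(p[y0:y1,x0:x1],cv2.COLOR_RGB2HSV);H,s,v=[h[...,i].astype(int) for i in range(3)]
    red=(((H<6)|(H>174))&(s>150)).astype(float);blue=((H>105)&(H<130)&(s>120)).astype(float)
    dn=lambda m:cv2.resize(m,(x1-x0,y1-y0),interpolation=cv2.INTER_AREA)
    k=np.linspace(0,2*np.pi,24)
    def cost(q):
        Aq=A+q[:2]/1000
        hub=np.array([[Aq[0]+.019*np.cos(a),Aq[1]+.019*np.sin(a),z] for a in k for z in(.118,.138)])
        R=np.maximum(mask(n,box(q[2],0,.12,.022,.118,.138,Aq),b),mask(n,hub,b))
        B=mask(n,box(q[3],.03,.142,.018,.094,.098,Aq),b)*(1-R)
        return ((dn(R)-red)**2).sum()+((dn(B)-blue)**2).sum()
    i=np.array([0,0,th0,ph0]);sx=np.vstack([i,i+[4,0,0,0],i+[0,4,0,0],i+[0,0,4,0],i+[0,0,0,4.]])
    r=minimize(cost,i,method="Nelder-Mead",options=dict(initial_simplex=sx,xatol=.02,fatol=.05,maxiter=600))
    print(n,"dA mm",r.x[:2].round(1),"handle",r.x[2].round(2),"pointer",r.x[3].round(2),"cost",r.fun.round(1),red.sum(),blue.sum())
BT=(290,195,385,275);BS=(130,185,235,260)
if __name__=="__main__":
    for _ in range(2): fit("top",BT,210,212);fit("scene",BS,210,212)
E
python3 fit.py
```

```text
top dA mm [-2.1 -0.5] handle 210.82 pointer 213.22 cost 126.2 384.0 23.0
scene dA mm [-4.5  0.4] handle 211.84 pointer 212.08 cost 94.2 447.0 194.0
top dA mm [-2.2 -1.5] handle 210.2 pointer 213.0 cost 128.9 380.0 23.0
scene dA mm [-4.2  0. ] handle 211.56 pointer 211.72 cost 94.0 444.0 195.0
```

Pointer is about 1.3–1.5° further open than the handle, averaged over both cameras. That is already in tolerance, but I'll nudge it about 2 mm more by reversing the retreat.

Emit:
drive_tool:
  commands:
    - [0, -1, 0, 0, 0]
    - [0, -1, 0, 0, 0]
    - [0, -1, 0, 0, 0]
    - [0, -1, 0, 0, 0]
    - [0, -1, 0, 0, 0]

```text
time: 10.68
tool_pos: [0.4029, -0.0422, 0.2408]
ee_rot: [0.0, 0.517, 0.856, -0.0]
contact_force: [0.3, 0.8, 0.5]
width: 0.0
grip_force: 0.0
```

Emit:
drive_tool:
  commands:
    - [0, -1, -0.3, 0, 0]
    - [0, -1, -0.3, 0, 0]
    - [0, -1, -0.3, 0, 0]
    - [0, -1, -0.3, 0, 0]
    - [0, -1, -0.3, 0, 0]
    - [0, -1, -0.3, 0, 0]

```text
time: 11.18
tool_pos: [0.4025, -0.189, 0.1952]
ee_rot: [-0.001, 0.516, 0.856, 0.0]
contact_force: [-0.1, 0.5, -1.1]
width: -0.002
grip_force: 0.0
```

Emit:
drive_tool:
  commands:
    - [0, 0, -0.2, 0, 0]
    - [0, 0, -0.4, 0, 0]
    - [0, 0, -0.4, 0, 0]
    - [0.04, -0.07, -0.4, 0, 0]
    - [0.07, -0.125, -0.4, 0, 0]
    - [0.09, -0.162, -0.4, 0, 0]
    - [0.1, -0.18, -0.4, 0, 0]
    - [0.1, -0.18, -0.4, 0, 0]

```text
time: 11.85
tool_pos: [0.4181, -0.2158, 0.1365]
ee_rot: [0.001, 0.515, 0.857, -0.0]
contact_force: [0.1, -0.6, -0.9]
width: -0.002
grip_force: 0.0
```

Emit:
drive_tool:
  commands:
    - [0.003, -0.006, 0, 0, 0]
    - [0.007, -0.011, 0, 0, 0]
    - [0.007, -0.011, 0, 0, 0]
    - [0.007, -0.011, 0, 0, 0]

```text
time: 12.18
tool_pos: [0.4184, -0.2166, 0.1359]
ee_rot: [-0.0, 0.515, 0.857, 0.0]
contact_force: [-2.4, 3.2, 2.0]
width: -0.001
grip_force: 1.5
```

Emit:
drive_tool:
  commands:
    - [0.002, -0.004, 0, 0, 0]
    - [0.004, -0.007, 0, 0, 0]
    - [0.004, -0.007, 0, 0, 0]
    - [0.004, -0.007, 0, 0, 0]

```text
time: 12.52
tool_pos: [0.4192, -0.218, 0.1358]
ee_rot: [-0.0, 0.515, 0.857, 0.0]
contact_force: [-3.1, 2.2, 1.2]
width: 0.003
grip_force: 1.8
```

Emit:
drive_tool:
  commands:
    - [-0.05, 0.09, 0, 0, 0]
    - [-0.1, 0.18, 0, 0, 0]
    - [-0.1, 0.18, 0.4, 0, 0]
    - [-0.1, 0.18, 0.4, 0, 0]
    - [-0.1, 0.18, 0.4, 0, 0]

```text
time: 12.93
tool_pos: [0.4059, -0.1924, 0.1995]
ee_rot: [0.004, 0.515, 0.857, -0.001]
contact_force: [0.2, -0.6, 1.2]
width: 0.0
grip_force: 0.0
```

Emit:
drive_tool:
  commands:
    - [0, 1, 0.3, 0, 0]
    - [0, 1, 0.3, 0, 0]
    - [0, 1, 0.3, 0, 0]
    - [0, 1, 0.3, 0, 0]
    - [0, 1, 0.3, 0, 0]

```text
time: 13.35
tool_pos: [0.4045, -0.0375, 0.2421]
ee_rot: [0.001, 0.513, 0.858, 0.001]
contact_force: [0.4, -0.3, 0.5]
width: 0.006
grip_force: 0.0
```

Emit:
drive_tool:
  commands:
    - [0, 1, 0, 0, 0]
    - [0, 1, 0, 0, 0]
    - [0, 1, 0, 0, 0]
    - [0, 1, 0, 0, 0]
    - [0, 1, 0, 0, 0]
    - [0, 1, 0, 0, 0]
    - [0, 1, 0, 0, 0]

```text
time: 13.93
tool_pos: [0.4047, 0.1082, 0.2404]
ee_rot: [0.0, 0.515, 0.857, -0.0]
contact_force: [0.7, 0.4, -0.4]
width: 0.001
grip_force: 0.0
```

```bash
python3 fit.py; python3 -W ignore -c "
import m;m.run('pics/b2.png')"
```

```text
top dA mm [-1.7 -0.9] handle 211.47 pointer 213.52 cost 133.7 377.0 24.0
scene dA mm [-4.4  1.1] handle 212.85 pointer 212.68 cost 89.4 445.0 197.0
top dA mm [-2.3 -1.3] handle 212.04 pointer 213.77 cost 127.4 384.0 24.0
scene dA mm [-4.5  0.9] handle 212.24 pointer 212.37 cost 92.1 444.0 199.0
top red [ 2.11229e+02  4.04000e-01 -2.51000e-01  1.00000e-03  2.54750e+02]
top blue [ 2.05381e+02  3.89000e-01 -2.64000e-01 -4.00000e-03  2.15000e+01]
scene red [ 2.11633e+02  4.05000e-01 -2.58000e-01 -4.00000e-03  2.23500e+02]
scene blue [ 2.12215e+02  3.84000e-01 -2.69000e-01 -1.00000e-03  1.88750e+02]
```

View pics/b2.png

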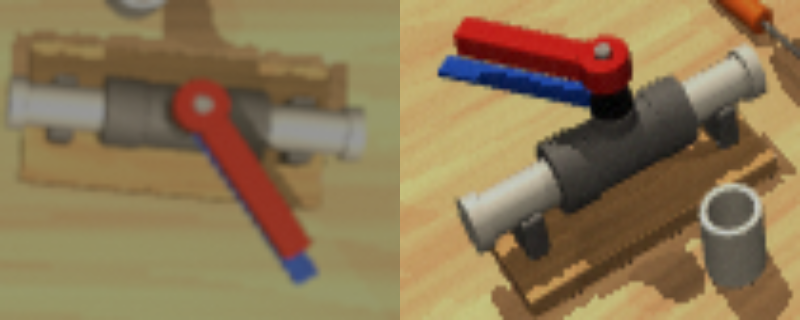

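The red handle now lies over the blue pointer in both views, about 1° off against 3.4° allowed. The arm is well clear, so I'm handing in.

```bash
python3 -c "
from station import env;print(env.hand_in())"
```

```text
the job is handed in; nothing more can be done
None
```

I shut the red valve onto its stop and held it there with about 14 N for 0.5 s, then reopened it to within about 1° of the blue pointer by the camera measurements. The arm is clear and the job is handed in; hand-in returned no verdict. I did not re-measure the yellow valve or the loose things.

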